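# Find the tin with the loose ball

### The arm

A 7-joint arm with a two-finger parallel gripper is mounted at the origin on a cart in front of the work surface, level with it; the furniture and walls round the work are solid. World frame = base frame: x ahead of the robot, y to its left, z up, the work surface at z = 0. Lengths are in m, angles in rad, forces in N, time in s.
With the tool pointing down it reaches from about 0.425 to 0.975 m from the base axis. Payload 16.7 kg.
Tool frame: the origin (TCP) lies between the finger pads; the fingertips stand 8 mm ahead of it and the grasp point (between the pads) lies 11 mm behind it; z points along the fingers, y is the line along which they close (so a half turn about z gives the same grasp; the last joint's range is limited). The gripper opens to 85 mm and grips with 20 to 120 N. Pads are 22 mm wide; open, the fingers measure 114 mm over their backs; the gripper's body (76 mm by 85 mm) begins 54 mm behind the grasp point. The pads swing forward as they close: fully open they stand 13 mm farther back than shut.
Start: joints at [-1.359, 0.426, 0.074, 1.606, -0.034, 1.111, -0.067], TCP at [0.239, 0.631, 0.239] pointing down, gripper open.
Joint ranges: [-2.85, 2.85], [-0.5, 2.14], [-1.23, 1.37], [0.21, 2.46], [-1.02, 4.16], [0.16, 2.05], [-2.73, 2.73]. Speed limits (rad/s): [1.89, 1.89, 2.39, 2.39, 3.01, 3.01, 3.01].

### API

Orientations are given as a 3x3 rotation matrix whose columns are the frame's x, y, z axes.
In Python, from rig import arm gives the robot as it stands. Calls block until the motion is done:
- arm.movep(position, orientation): joint-space move of the TCP to a pose.
- arm.move_l(position, orientation=None, max_speed=0.15): straight line of the TCP; orientation=None keeps the orientation; max_speed is the mean speed in m/s.
- arm.movej(angles): joint-space move.
- arm.open_gripper() and arm.grab(grasp_force=None): open the fingers fully, or close them until they stop; grasp_force is the grip in N (None keeps the last).
- arm.hold(seconds).
- arm.inverse_kinematics(position, orientation): joint angles nearest the present ones, or None.
- arm.snapshot(name): name is "scene" or "side" or "wrist"; returns the picture (480x640x3 uint8, red, green, blue); there is no depth.
- arm.get_calibration(name): a dict with "mtx" (3x3 intrinsics, pixels), "D" ([k1, k2, p1, p2, k3] as OpenCV has them; the pictures are not rectified), "world_from_camera" (4x4, takes a point from camera to world coordinates). Camera axes: x right, y down, z forward; pixel columns grow to the right and rows downward; lengths in m; the calibration is good to about 2 mm. A picture is of the moment at which its call begins: read the wrist's pose just before it. get_calibration takes no time and is no camera call; for the wrist camera it gives the pose at the moment of the call.
A pose or a line that the arm cannot do raises arm.IKError and nothing moves.
- arm.finish_job(): hands the job in; it is judged then, once.
Trained networks look in the newest picture that a camera, given by its name, has taken for a name from the list of things; names that differ only in an ending like _2 or _b are one class to them, and where a whole thing is asked for, a point or a joint stands for the part that bears it (a point fixed in the world has none). Each returns a list of dicts, best first, with "p" (0 to 1); they miss things now and then, are a little off and sometimes report something else, mostly with a low value. They report only what shows in the picture. A call takes as long as a camera call. They do not tell look-alikes from the thing itself.
- arm.recognise(label, camera): "rect" ([left, top, right, bottom] in pixels, round what is visible of it).
- arm.spot_point(label, camera): "location" ([column, row] in pixels: a listed point, or the origin of a listed thing).
Readings, each from a call of its own:
- arm.get_t(): time.
- arm.get_joint_pos(): joint angles.
- arm.get_joint_vel(): joint speeds.
- arm.get_tau(): joint torques, N m.
- arm.get_eef_pos(): TCP position.
- arm.get_ee_rot(): TCP orientation.
- arm.get_wrist_force(): force on the tool from outside, world axes, zero at the start.
- arm.get_torque(): the same for the moment, N m.
- arm.get_opening(): opening from 0.0 (shut) to 1.0 (fully open).
- arm.get_gripper_force(): force on a finger pad.
Only numpy, scipy, OpenCV 4.12 (cv2) and the standard library are available. Lean on these libraries where they do the work, as an engineer would, in place of code of your own. Each camera call takes 0.05 s, during which the arm holds its last target. There are 200 camera calls.

### The job

Three tins look alike, each with a heavy metal ball packed in it, but in one the ball has come loose and rattles. Find it by lifting tins clear of the bench and rocking them well over, 30 degrees or more, then stand the one that rattles upright in the red tray; the other two must be left standing upright on the bench, outside the tray.

Things in the scene. Friction and masses are not known exactly. Their poses are not given: they have to be found in the camera images.
- tin_1: round aluminium tin with a flat clear window lid, 68 mm across, 44 mm high, about 0.28 kg; origin at the centre of its underside, z up its axis. Inside, a heavy grey carbide ball 28 mm across on a dark grey pad, starting in the middle of a cavity 62 mm across and 36 mm high. The three tins look alike; in two the ball is stuck fast in the middle, in one (a different one each time) it is loose
- tin_2: tin just like tin_1, 68 mm across, 44 mm high; origin at the centre of its underside, z up its axis. A loose ball weighs 170 g; beyond 10 degrees of tilt it rolls to the low side, up to 16 mm off the middle, and mostly stays there when the tin is righted: felt as some 0.04 N m between rocking to one side and the other, and seen through the lid
- tin_3: round aluminium tin with a flat clear window lid, 68 mm across, 44 mm high, about 0.28 kg; origin at the centre of its underside, z up its axis. Looks just like tin_1. A stuck ball stays in the middle however the tin is rocked. The tins differ a little in weight, which says nothing about the ball
- tray: shallow red plastic tray, open at the top, fixed to the bench: 140 mm by 140 mm outside, 14 mm high, walls and floor 5 mm thick; origin at the centre of its underside, x and y along its sides
There are look-alikes about, which are no part of the job. Leave any yellow look-alike of the tin_3 alone.

How it is judged:
By the outcome, as a careful person would: the job done as asked, in the order asked, and still so for the second after the job is handed in, with the robot touching nothing.
It also fails if it takes over 72 s, if anything falls off the work surface, if the arm or the gripper's body presses on something with over 40 N, if the wrist force passes 120 N, or if a joint passes its speed limit or range.

## Working session

There is one attempt and no reset: what is moved stays moved. The work goes in short steps, each a Python script; the robot and the scene stay as the last script left them, time stands still between calls to the robot, and variables do not carry over. Pictures are saved under pics/ and viewed, at most 10 in all, crops included, and the job is handed in when it is done.

```bash
mkdir -p pics; ls
cat > h.py <<'E'
import numpy as np, cv2
from rig import arm
def snap(n,f=None):
    c=arm.get_calibration(n); im=arm.snapshot(n)
    if f: cv2.imwrite('pics/'+f,im[:,:,::-1])
    return im,c
def ray(c,px):
    p=cv2.undistortPoints(np.array([[px]],float),np.array(c['mtx']),np.array(c['D'],float))[0,0]
    T=np.array(c['world_from_camera']); d=T[:3,:3]@[p[0],p[1],1]
    return T[:3,3],d/np.linalg.norm(d)
def atz(c,px,z):
    o,d=ray(c,px); return o+d*(z-o[2])/d[2]
def proj(c,P):
    W=np.linalg.inv(np.array(c['world_from_camera'])); P=np.atleast_2d(P).astype(float)
    return cv2.projectPoints(P,cv2.Rodrigues(W[:3,:3])[0],W[:3,3],np.array(c['mtx']),np.array(c['D'],float))[0][:,0]
def meet(rs):
    A=np.zeros((3,3));b=np.zeros(3)
    for o,d in rs:
        M=np.eye(3)-np.outer(d,d);A+=M;b+=M@o
    x=np.linalg.solve(A,b); return x,max(np.linalg.norm((np.eye(3)-np.outer(d,d))@(x-o)) for o,d in rs)
E
python3 - <<'E'
from h import *
np.set_printoptions(precision=3,suppress=True)
ims=[]
for n in('scene','side'):
    im,c=snap(n);ims.append(im)
    print(n,np.array(c['world_from_camera'])[:3,3])
    for l in('tin_1','tray'):
        for r in arm.spot_point(l,n): print(l,round(r['p'],2),np.round(r['location']),atz(c,r['location'],0))
        for r in arm.recognise(l,n): print(l,round(r['p'],2),np.round(r['rect']))
im,c=snap('wrist');ims.append(im)
for i,n in enumerate(('scene','side')): cv2.imwrite('pics/a_%s.png'%n,ims[i][:,:,::-1])
print(arm.get_t(),arm.get_ee_rot())
E
```

```text
pics
scene [ 0.153 -0.214  0.738]
tin_1 0.91 [281. 366.] [ 0.355  0.13  -0.   ]
tin_1 0.81 [270. 299.] [0.409 0.236 0.   ]
tin_1 0.78 [358. 344.] [0.465 0.09  0.   ]
tin_1 0.63 [394. 268.] [0.603 0.162 0.   ]
tin_1 0.94 [334. 305. 387. 362.]
tin_1 0.76 [254. 328. 309. 385.]
tin_1 0.62 [246. 267. 292. 320.]
tray 0.97 [294. 213.] [0.549 0.36  0.   ]
tray 0.66 [240. 168. 354. 254.]
side [ 0.249 -0.49   0.467]
tin_1 0.96 [323. 320.] [0.465 0.092 0.   ]
tin_1 0.81 [260. 275.] [0.406 0.23  0.   ]
tin_1 0.78 [390. 280.] [0.6   0.164 0.   ]
tin_1 0.69 [238. 311.] [0.355 0.143 0.   ]
tin_1 0.82 [240. 239. 281. 285.]
tin_1 0.75 [213. 278. 267. 331.]
tin_1 0.69 [367. 242. 416. 290.]
tin_1 0.62 [297. 280. 347. 338.]
tray 0.84 [318. 226.] [0.548 0.369 0.   ]
tray 0.65 [272. 200. 374. 252.]
0.55 [[-0.935  0.354 -0.   ]
 [ 0.354  0.935 -0.   ]
 [ 0.    -0.    -1.   ]]
```

View pics/a_scene.png

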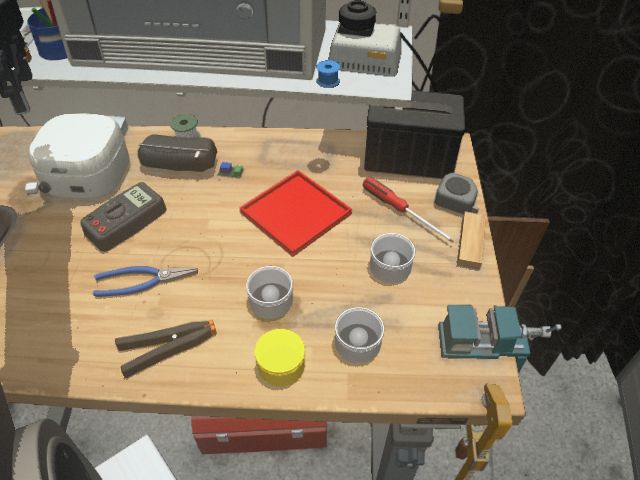

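View pics/a_side.png

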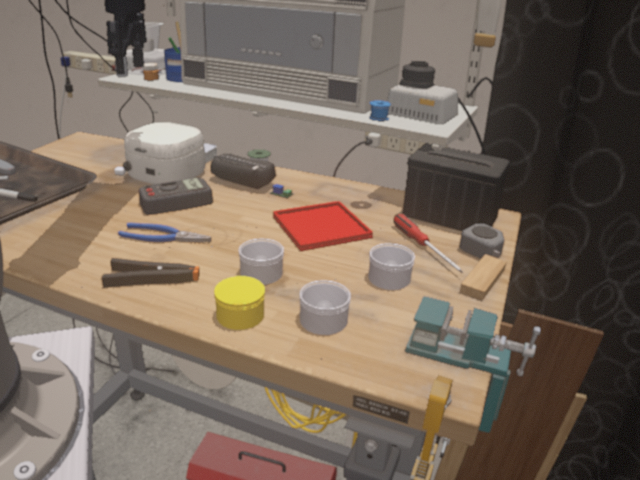

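The scene shows three grey tins near pixels (270,292), (358,335) and (392,258), the yellow decoy at (280,357), and the red tray at (296,212). Next I'll take two wrist views to measure the rims.

Run:
```python
from h import *
np.set_printoptions(precision=4,suppress=True)
im,c=snap('scene')
m=((im[:,:,0]>150)&(im[:,:,1]<70)&(im[:,:,2]<70)).astype(np.uint8); m=cv2.morphologyEx(m,cv2.MORPH_OPEN,np.ones((5,5)))
cs=max(cv2.findContours(m,0,1)[0],key=cv2.contourArea)
W=np.array([atz(c,p[0],0.014)[:2] for p in cs]).astype(np.float32)
print('tray',cv2.minAreaRect(W))
R=arm.get_ee_rot()
for i,p in enumerate([[.47,.14,.32],[.52,.22,.32]]):
    arm.movep(p,R); im,c=snap('wrist','w%d.png'%i)
    print(arm.get_t(),np.array(c['world_from_camera'])[:3,3]-arm.get_eef_pos())
    for r in arm.spot_point('tin_1','wrist'): print(round(r['p'],2),np.round(r['location']),atz(c,r['location'],0))
    for r in arm.recognise('tin_1','wrist'): print(round(r['p'],2),np.round(r['rect']))
for P in([.407,.233,.15],[.465,.09,.15],[.602,.163,.15]):
  for a in(-.65,.65):
    A=cv2.Rodrigues(np.array([a,0,0.]))[0];B=cv2.Rodrigues(np.array([0,a,0.]))[0]
    print(P,a,arm.inverse_kinematics(P,R@A),arm.inverse_kinematics(P,R@B))
print(arm.get_joint_pos(),arm.get_torque(),arm.get_wrist_force())
im=np.hstack([cv2.resize(cv2.imread('pics/w%d.png'%i),(400,300)) for i in(0,1)]);cv2.imwrite('pics/w.png',im)
```

```text
tray ((0.5645837187767029, 0.35758376121520996), (0.09806612133979797, 0.12599706649780273), 2.8433282375335693)
2.6333 [-0.0686  0.0269  0.1357]
0.84 [278. 187.] [0.4635 0.0988 0.    ]
0.82 [382.  86.] [0.4051 0.234  0.    ]
0.77 [379. 274.] [0.5949 0.1687 0.    ]
0.62 [269.  70.] [0.3523 0.1345 0.    ]
0.92 [233. 156. 304. 232.]
0.88 [346.  45. 426. 125.]
0.83 [224.  24. 301. 108.]
0.77 [348. 249. 420. 322.]
3.25 [-0.0684  0.028   0.1353]
0.98 [288.  67.] [0.4062 0.2331 0.    ]
0.66 [300. 258.] [0.5957 0.1719 0.    ]
0.65 [174.  49.] [0.3523 0.1358 0.    ]
0.58 [189. 167.] [0.461 0.099 0.   ]
0.87 [137. 134. 215. 211.]
0.87 [243.  20. 326. 109.]
0.86 [263. 235. 333. 306.]
0.78 [116.   0. 207.  87.]
[0.407, 0.233, 0.15] -0.65 [ 0.7049  0.2874 -1.1076  2.4046 -0.9452  0.2843  1.755 ] [-1.0982  0.186  -0.0209  2.3837  1.0061  0.7997 -0.7195]
[0.407, 0.233, 0.15] 0.65 [-1.0635  0.5562  0.3225  1.832   0.1137  1.3672  0.4163] [-0.6622  0.5376  0.3847  1.8829 -0.5718  1.3736  1.2306]
[0.465, 0.09, 0.15] -0.65 [ 0.3513  0.2428 -0.2954  2.3061 -1.0107  0.6629  2.1195] None
[0.465, 0.09, 0.15] 0.65 [-0.914   0.5282  0.431   1.9151  0.2136  1.2502  0.6073] [-0.4835  0.609   0.491   1.8    -0.4792  1.4697  1.4447]
[0.602, 0.163, 0.15] -0.65 [ 0.1685  0.4122 -0.294   2.0414 -0.9101  0.5989  1.8672] [-1.1844  0.3889  0.6451  2.2066  0.9225  0.3773 -0.2406]
[0.602, 0.163, 0.15] 0.65 [-0.8575  0.7534  0.4605  1.5244  0.1309  1.406   0.7227] [-0.5017  0.8196  0.5129  1.4229 -0.5898  1.6464  1.3549]
[-0.8779  0.1838  0.4244  1.7778 -0.0809  1.1971  0.7779] [-0.0458  0.0323  0.0182] [-0.4581  0.1479 -0.1169]
```

View pics/w.png

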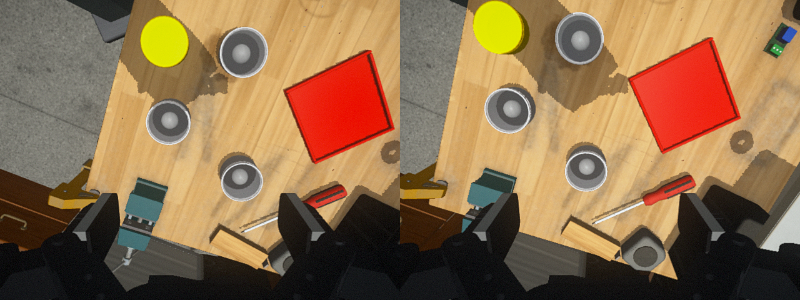

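The wrist views show all three tins (balls centred), the yellow decoy and the whole tray. I'll refine the rim centres and heights with a model fit, get the tray pose, and search for a convenient rocking yaw.

Run:
```python
from h import *
from scipy.optimize import minimize
np.set_printoptions(precision=4,suppress=True)
V=[]
for n,f in(('scene','a_scene'),('side','a_side'),('wrist','w1')):
    im=cv2.imread(f'pics/{f}.png'); V.append((arm.get_calibration(n),im))
cw,iw=V[2]
m=((iw[:,:,2]>130)&(iw[:,:,1]<60)&(iw[:,:,0]<60)).astype(np.uint8);m=cv2.morphologyEx(m,cv2.MORPH_OPEN,np.ones((9,9)))
cs=max(cv2.findContours(m,0,1)[0],key=cv2.contourArea)
print('tray',cv2.minAreaRect(np.array([atz(cw,p[0],.014)[:2] for p in cs]).astype(np.float32)))
t=np.linspace(0,2*np.pi,120,endpoint=False)
for g in([.406,.233],[.463,.095],[.598,.167]):
    def cost(q,k):
        s=0
        for c,im in V:
            mn=im.min(2).astype(np.float32)
            b=cv2.GaussianBlur(mn,(0,0),k)-cv2.GaussianBlur(mn,(0,0),6) 
            P=np.c_[q[0]+.0335*np.cos(t),q[1]+.0335*np.sin(t),0*t+q[2]]
            uv=proj(c,P).astype(np.float32)
            s+=cv2.remap(b,uv[:,:1],uv[:,1:],1).mean()
        return -s
    q=np.r_[g,.044]
    for k in(2.5,1): 
        r=minimize(cost,q,args=(k,),method='Nelder-Mead',options=dict(initial_simplex=q+np.vstack([np.zeros(3),np.eye(3)*.006*k/2]))) ;q=r.x
    print(q,r.fun)
# rocking search
j0=arm.get_joint_pos()
def Rz(y,ax=None,a=0):
    R=np.array([[np.cos(y),np.sin(y),0],[np.sin(y),-np.cos(y),0],[0,0,-1]])
    return R if ax is None else R@cv2.Rodrigues(np.eye(3)[ax]*a)[0]
for P in([.45,.2,.2],[.5,.15,.22],[.6,.17,.2]):
  out=[]
  for y in np.arange(0,2*np.pi,np.pi/12):
    for ax in(0,1):
      js=[arm.inverse_kinematics(P,Rz(y,ax,a)) for a in(-.63,0,.63)]
      if any(j is None for j in js): continue
      out.append((max(abs(js[1]-js[0]).max(),abs(js[1]-js[2]).max()),y,ax,abs(js[1]-j0).max()))
  print(P);[print('  ',np.round(o,2)) for o in sorted(out)[:6]]
```

```text
tray ((0.5440658330917358, 0.3644605875015259), (0.13380442559719086, 0.11686728149652481), 5.672614574432373)
[0.4067 0.2336 0.0437] -94.00982666015625
[0.4634 0.0918 0.044 ] -112.21229553222656
[0.5988 0.1679 0.0436] -107.66957092285156
[0.45, 0.2, 0.2]
   [0.79 2.09 1.   0.69]
   [0.8  3.67 0.   0.83]
   [0.85 0.52 0.   2.21]
   [0.9  1.83 1.   0.95]
   [0.91 0.26 0.   2.46]
   [0.92 3.93 0.   1.09]
[0.5, 0.15, 0.22]
   [0.78 1.83 1.   0.79]
   [0.79 3.67 0.   0.98]
   [0.79 0.26 0.   2.28]
   [0.79 0.52 1.   2.04]
   [0.79 2.09 0.   0.54]
   [0.79 3.67 1.   0.98]
[0.6, 0.17, 0.2]
   [0.6  0.   0.   2.32]
   [0.65 3.4  0.   0.83]
   [0.66 1.83 1.   0.66]
   [0.68 0.26 0.   2.09]
   [0.72 1.31 1.   1.14]
   [0.72 1.57 1.   0.9 ]
```

```bash
cat >> h.py <<'E'
np.set_printoptions(precision=4,suppress=True)
TINS=dict(A=[.4067,.2336],B=[.4634,.0918],C=[.5988,.1679]); YAW=2.09; ROCK=[.52,.18,.2]; ZG=.014
def Rz(y,ax=None,a=0):
    R=np.array([[np.cos(y),np.sin(y),0],[np.sin(y),-np.cos(y),0],[0,0,-1]])
    return R if ax is None else R@cv2.Rodrigues(np.eye(3)[ax]*a)[0]
def pick(xy):
    R=Rz(YAW); arm.movep([*xy,.12],R); arm.move_l([*xy,ZG],R,.15); arm.grab(60)
    print('grip',arm.get_opening()*85,arm.get_gripper_force(),arm.get_eef_pos())
    arm.move_l([*xy,.12],R,.2)
def rock(tag):
    T=[]
    for s in(1,-1):
        arm.movep(ROCK,Rz(YAW,1,.65*s)); arm.hold(.3)
        arm.movep(ROCK,Rz(YAW)); arm.hold(.4)
        t=[]
        for i in range(10): t.append(arm.get_torque()); arm.hold(.02)
        T.append(np.mean(t,0)); print(tag,s,T[-1],np.std(t,0),arm.get_wrist_force(),arm.get_opening()*85)
        snap('wrist',f'r_{tag}{s}.png')
    print('diff',T[0]-T[1],np.linalg.norm(T[0]-T[1]),'t',arm.get_t())
def place(xy,z=ZG):
    R=Rz(YAW); arm.movep([*xy,z+.08],R); arm.move_l([*xy,z+.015],R,.15); arm.move_l([*xy,z+.001],R,.04)
    arm.open_gripper(); arm.move_l([*xy,z+.12],R,.2)
E
python3 - <<'E'
from h import *
pick(TINS['A']); rock('A')
cv2.imwrite('pics/rA.png',np.hstack([cv2.resize(cv2.imread(f'pics/r_A{s}.png'),(400,300)) for s in(1,-1)]))
E
```

```text
grip 65.33703385731624 61.707492133718915 [0.4072 0.234  0.0152]
A 1 [ 0.0033  0.0053 -0.0036] [0.0324 0.0253 0.0229] [-0.1228  0.7819 -1.8426] 65.31655626253756
A -1 [-0.0005 -0.0027  0.0087] [0.0185 0.0268 0.0405] [-0.5432  0.8666 -2.8757] 65.61670115243767
diff [ 0.0038  0.008  -0.0123] 0.015155686330260253 t 11.325
```

View pics/rA.png

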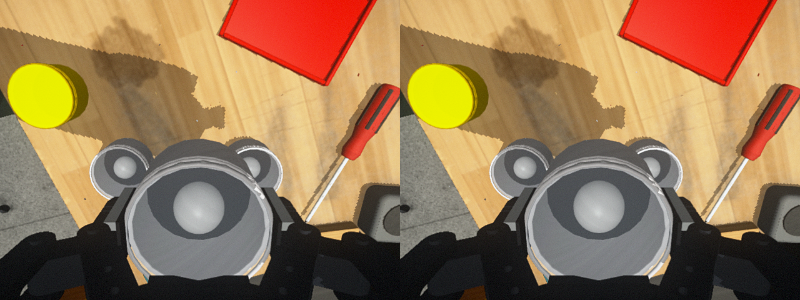

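After each rock the lid view shows A's ball in the same place ((198,208) and (597,208)), and the moment difference is within noise, so A is stuck. I'll put it back and test B.

Run:
```python
from h import *
place(TINS['A']); pick(TINS['B']); rock('B')
cv2.imwrite('pics/rB.png',np.hstack([cv2.resize(cv2.imread(f'pics/r_B{s}.png'),(400,300)) for s in(1,-1)]))
```

```text
grip 66.62290911970415 61.784890070557594 [0.464  0.0922 0.0153]
B 1 [-0.0056  0.0074 -0.0007] [0.0246 0.0223 0.0326] [-0.055   0.0685 -4.2622] 66.3229615935151
B -1 [-0.0009 -0.0045  0.0039] [0.024  0.0265 0.0325] [ 0.303   0.092  -2.9448] 66.46509199776031
diff [-0.0047  0.0119 -0.0046] 0.013587126644208424 t 21.6333
```

View pics/rB.png

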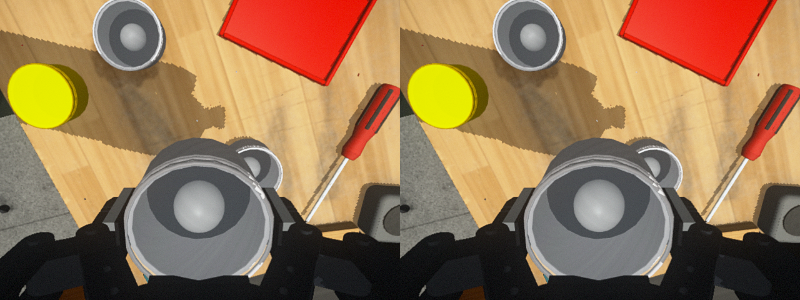

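B's ball hasn't moved either, and its moment difference is noise, so B is stuck. A stands upright at the back. I'll put B back, re-measure the tray and rock C.

Run:
```python
from h import *
place(TINS['B']); arm.movep([.55,.26,.3],Rz(YAW)); im,c=snap('wrist','tr.png')
h=cv2.cvtColor(im,cv2.COLOR_RGB2HSV); m=(((h[:,:,0]<8)|(h[:,:,0]>172))&(h[:,:,1]>180)&(h[:,:,2]>60)).astype(np.uint8)
m=cv2.morphologyEx(m,cv2.MORPH_OPEN,np.ones((15,15)))
cs=max(cv2.findContours(m,0,1)[0],key=cv2.contourArea); print(cv2.boundingRect(cs))
print('tray',cv2.minAreaRect(np.array([atz(c,p[0],.014)[:2] for p in cs]).astype(np.float32)))
for r in arm.spot_point('tray','wrist')[:1]: print(r['p'],atz(c,r['location'],0))
pick(TINS['C']); rock('C')
cv2.imwrite('pics/rC.png',np.vstack([np.hstack([cv2.resize(cv2.imread(f'pics/r_C{s}.png'),(400,300)) for s in(1,-1)]),cv2.resize(cv2.imread('pics/tr.png'),(800,300))]))
```

```text
(279, 0, 192, 182)
tray ((0.5476971864700317, 0.36121004819869995), (0.13932575285434723, 0.13936889171600342), 5.865884780883789)
0.96 [0.5497 0.3614 0.    ]
grip 65.56885682154149 64.0092858823391 [0.5994 0.1682 0.0155]
C 1 [ 0.0045 -0.0024 -0.0046] [0.0223 0.0335 0.0297] [-0.0421  0.142  -2.0715] 65.15017210474866
C -1 [-0.0308  0.0053 -0.0004] [0.034  0.0396 0.0247] [-0.8245  0.0359 -3.1089] 65.3508352435982
diff [ 0.0353 -0.0077 -0.0043] 0.03638396449601086 t 33.1583
```

View pics/rC.png

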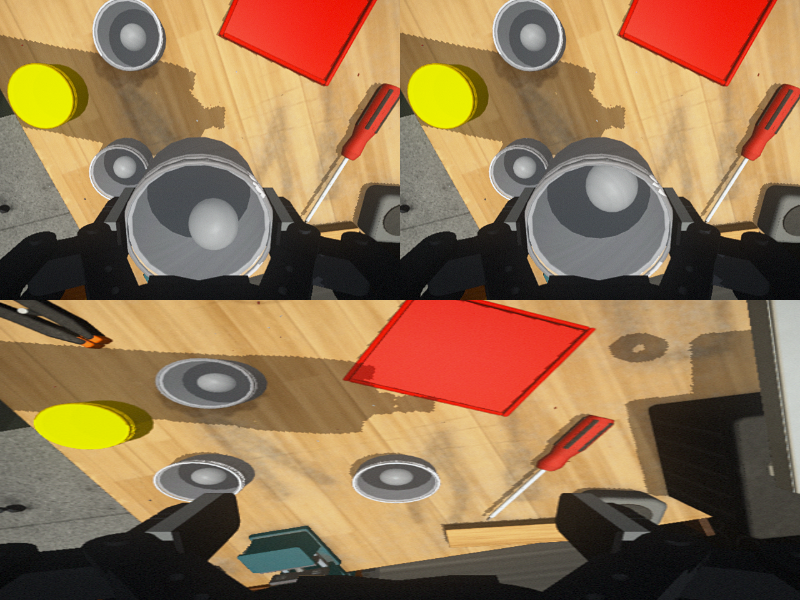

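C's ball moves from (213,225) to (611,187), and the moment changes by 0.036 N m, so C is the loose one. The tray measures 139 mm square, centred at (0.548, 0.361). I'll place C there.

Run:
```python
from h import *
place([.548,.361],ZG+.005)
arm.movep([.5,.25,.32],Rz(YAW)); im,c=snap('wrist'); s2,_=snap('side')
for r in arm.spot_point('tin_1','wrist'): print(round(r['p'],2),atz(c,r['location'],0))
cv2.imwrite('pics/fin.png',np.hstack([cv2.resize(i,(400,300)) for i in(im,s2)])[:,:,::-1]); print(arm.get_t())
```

```text
0.95 [0.4646 0.097  0.    ]
0.94 [0.3522 0.1328 0.    ]
0.86 [0.5454 0.3604 0.    ]
0.69 [0.4064 0.2329 0.    ]
37.2
```

View pics/fin.png

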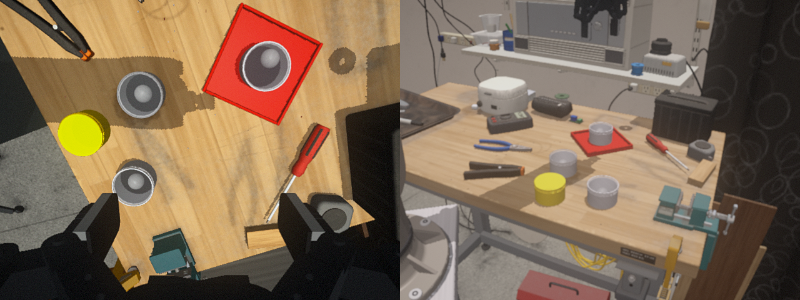

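The loose tin stands upright in the middle of the tray (266,65), with its ball off centre. The other two stand upright on the bench at (140,95) and (134,184).

```bash
python3 -c "
from rig import arm
print(arm.finish_job())"
```

```text
the job is handed in; nothing more can be done
None
```

I handed the job in at about 37 s: the rattling tin (the one that started near x 0.60, y 0.17) stands upright in the red tray, and the two stuck tins are back upright on the bench outside it.

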